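Build up two battery modules in their chassis trays

TASK

Build up the two modules: into each chassis tray lay its battery pack first, flat on the floor of the pocket, then set its circuit board, component side up, level and square on the tray's four corner posts above the battery. The large battery and large board belong in the large tray, the small ones in the small tray. Set the parts down rather than dropping them, and leave the tape roll, the bottle and the screwdriver where they are.

Things in the scene. Friction and masses are not known exactly. Their poses are not given: they have to be found in the camera images.
- large_tray: large grey plastic chassis tray, 114 x 62 mm, fixed to the bench. Origin: centre of its underside, on the bench; x along its length, z up. Central battery pocket 86 (x) x 54 (y) mm, floor 3 mm and 4 mm thick walls 9 mm above the bench. At the corners, beyond the pocket's ends, posts 14 (x) x 16 (y) mm, flush with the outline, tops 33 mm above the bench: the board rests on these.
- small_tray: small grey plastic chassis tray, 88 x 52 mm, fixed to the bench. Origin: centre of its underside, on the bench; x along its length, z up. Central battery pocket 60 (x) x 44 (y) mm, floor 3 mm and 4 mm thick walls 9 mm above the bench. At the corners, beyond the pocket's ends, posts 14 (x) x 12 (y) mm, flush with the outline, tops 33 mm above the bench: the board rests on these.
- large_battery: large battery pack, silver-grey block with an amber tape band near its +x end, 76 (x) x 44 (y) x 26 (z) mm, about 150 g, loose, lying flat. Origin: centre of its underside; x along its length, z up. It has 5 mm play all round in its pocket; grip it across y by its upper part, clear of the pocket's low walls. Either way round will do.
- small_battery: small battery pack, silver-grey block with an amber tape band near its +x end, 50 (x) x 34 (y) x 26 (z) mm, about 80 g, loose, lying flat. Origin: centre of its underside; x along its length, z up. It has 5 mm play all round in its pocket; grip it across y by its upper part, clear of the pocket's low walls. Either way round will do.
- large_board: large circuit board, green, 110 (x) x 58 (y) x 3 mm, about 90 g, loose, component side up. Origin: centre of its underside; x along its length, z up. Grip it by the aluminium heat sink at its centre, 36 (x) x 24 (y) mm, top 25 mm above the underside. Three black capacitors 14 mm tall at the +x end, a white connector 10 mm tall at the -x end. Either way round will do.
- small_board: small circuit board, green, 84 (x) x 48 (y) x 3 mm, about 50 g, loose, component side up. Origin: centre of its underside; x along its length, z up. Grip it by the aluminium heat sink at its centre, 28 (x) x 18 (y) mm, top 25 mm above the underside. A black connector 7 mm tall at the +x end, a white one 9 mm tall at the -x end. Either way round will do.
- tape_roll: bystander: a loose roll of amber tape lying flat amid the work, 52 mm across, 19 mm high. Origin: centre of its underside.
- flux_bottle: bystander: a loose white plastic bottle, upright, 52 mm across, 110 mm high, at the far right of the work. Origin: centre of its underside.
- driver: bystander: a loose screwdriver 170 mm long, lying roughly across the far side beyond the work. x along it, from handle to tip; origin: below its middle.
Mind the look-alikes: they are no part of the job. Leave any brown or purple look-alike of the large_tray alone.

How it is judged:
By the outcome, as a careful person would: the job done as asked, in the order asked, and still so for the second after the job is handed in, with the robot touching nothing.
It also fails if it takes over 106 s, if anything falls off the work surface, if the arm or the gripper's body presses on something with over 40 N, if the wrist force passes 120 N, or if a joint passes its speed limit or range.

ROBOT

A 6-joint arm with a two-finger parallel gripper is mounted at the origin on the work surface. World frame = base frame: x ahead of the robot, y to its left, z up, the work surface at z = 0. Lengths are in m, angles in rad, forces in N, time in s.
With the tool pointing down it reaches from about 0.325 to 0.775 m from the base axis. Payload 5.5 kg.
Tool frame: the origin (TCP) lies at the very end of the fingers, on their centre line; the grasp point (between the pads) lies r.grasp_offset behind it (r.grasp_offset is the distance from the TCP to the grasp point, in m); z points along the fingers, y is the line along which they close (so a half turn about z gives the same grasp; the last joint's range is limited). The gripper opens to 88 mm and grips with 3 to 60 N. Pads are 20 mm wide; open, the fingers measure 115 mm over their backs; the gripper's body (75 mm by 178 mm) begins 61 mm behind the grasp point.
Start: joints at [-1.192, 0.091, 1.231, -0, 1.82, -0.057], TCP at [0.253, -0.544, 0.223] pointing down, gripper open.
Joint ranges: [-2.87, 2.87], [-0.86, 2.18], [0.17, 2.46], [-1.51, 4.65], [0.06, 2.69], [-2.65, 2.65]. Speed limits (rad/s): [2.57, 2.57, 3.01, 3.14, 3.14, 3.14].

INTERFACE

Orientations are given as a unit quaternion [w, x, y, z].
In Python, from plant import get_state, capture, ticket, spotter, r gives the robot as it stands.
- The arm moves only by the shell command python3 -m crank 'ROWS'. ROWS is JSON, a list that holds one entry, the list of rows, each a list of 7 numbers: the turn, a rotation vector about the world's x, y, z in degrees, then the shift along the world's x, y, z in units of 30 mm (1.0 is 30 mm), then the closure, from -1 (fully open) to 1 (shut). In form: [[[rx, ry, rz, x, y, z, grip], ...]]. A call has 1 to 5 rows; each row shifts and turns the commanded pose from where the row before left it; what a row does not reach is not made up. A row lasts 1/8 s, in which the tool goes at most 62.5 mm and 10.7 degrees, less where a joint would pass 70% of its speed; a pose out of reach is approached as far as the arm can. A call is refused whole if a number of a shift passes 1 or a number of a turn 10.7, either way. A call with a gripper value outside its range is refused whole. The fingers move at their own pace and stop on an object; the grip force is fixed at half the most. Time passes only in rows, so rows that do not move let the fingers close. It gives the time, the measured TCP pose, the force, the opening and the grip force at its end, in the units of the state.
- get_state(): the state, without advancing time (a new reading comes with each control period).
- capture(name): name is "side" or "top"; returns a dict with "image" (384x512x3 uint8, red, green, blue), "camera_matrix" (3x3 intrinsics, pixels), "D" ([k1, k2, p1, p2, k3] as OpenCV has them; the pictures are not rectified), "extrinsics" (4x4, takes a point from world to camera coordinates). Camera axes: x right, y down, z forward; pixel columns grow to the right and rows downward; lengths in m; the calibration is good to about 2 mm. A picture is of the moment at which its call begins. There is no depth.
- ticket.sign_off(): hands the job in; it is judged then, once.
Trained networks look in a picture, given as the dict that the camera call returned (one of the last four; its "shot" number tells which), for a name from the list of things; names that differ only in an ending like _2 or _b are one class to them, and where a whole thing is asked for, a point or a joint stands for the part that bears it (a point fixed in the world has none). Each returns a list of dicts, best first, with "score" (0 to 1); they miss things now and then, are a little off and sometimes report something else, mostly with a low value. They report only what shows in the picture. A call takes as long as a camera call. They do not tell look-alikes from the thing itself.
- spotter.masks_of(picture, label): "region" (384x512 bool, what is visible of it) and "rect" ([left, top, right, bottom] in pixels, round what is visible of it).
- spotter.place_of(picture, label): "position" ([column, row] in pixels: a listed point, or the origin of a listed thing).
The state is a dict: "t": time; "joint_positions": joint angles; "qd": joint speeds; "joint_efforts": joint torques, N m; "tool_pos": TCP position; "ee_rot": TCP orientation; "wrist_force": force on the tool from outside, world axes, zero at the start; "moment": the same for the moment, N m; "opening": finger opening in m; "grip_force": force on a finger pad.
Only numpy, scipy, OpenCV 4.12 (cv2) and the standard library are available. Lean on these libraries where they do the work, as an engineer would, in place of code of your own. Each camera call takes 0.05 s, during which the arm holds its last target. There are 200 camera calls.

## Working session

There is one attempt and no reset: what is moved stays moved. The work goes in short steps, Python scripts to look and compute and a shell command to move; the robot and the scene stay as the last step left them, time stands still between calls to the robot, and variables do not carry over. Pictures are saved under pics/ and viewed, at most 14 in all, crops included, and the job is handed in when it is done.

```bash
mkdir -p pics; ls
cat > h.py <<'E'
import numpy as np, cv2
from plant import get_state, capture, ticket, spotter, r
def save(c,name,box=None,scale=1):
    im=c["image"][:,:,::-1]
    if box: im=im[box[1]:box[3],box[0]:box[2]]
    cv2.imwrite("pics/"+name+".png",cv2.resize(im,None,fx=scale,fy=scale,interpolation=cv2.INTER_CUBIC))
def ray(c,uv):
    K=np.array(c["camera_matrix"]);D=np.array(c["D"]);T=np.array(c["extrinsics"])
    n=cv2.undistortPoints(np.array(uv,float).reshape(-1,1,2),K,D).reshape(-1,2)
    d=np.c_[n,np.ones(len(n))]@T[:3,:3]
    return -T[:3,:3].T@T[:3,3],d
def onz(c,uv,z):
    o,d=ray(c,uv); return o+d*((z-o[2])/d[:,2])[:,None]
def proj(c,P):
    T=np.array(c["extrinsics"])
    return cv2.projectPoints(np.array(P,float).reshape(-1,1,3),cv2.Rodrigues(T[:3,:3])[0],T[:3,3],np.array(c["camera_matrix"]),np.array(c["D"]))[0].reshape(-1,2)
def tri(c1,u1,c2,u2):
    o1,d1=ray(c1,u1);o2,d2=ray(c2,u2);d1=d1[0];d2=d2[0]
    A=np.c_[d1,-d2];s=np.linalg.lstsq(A,o2-o1,rcond=None)[0]
    a=o1+s[0]*d1;b=o2+s[1]*d2
    return (a+b)/2,np.linalg.norm(a-b)
E
python3 - <<'E'
from h import *
t=capture("top");s=capture("side")
save(t,"t0",scale=1.5);save(s,"s0",scale=1.5)
print(r.grasp_offset,get_state())
for c in (t,s):
    T=np.array(c["extrinsics"]);print(-T[:3,:3].T@T[:3,3],T[2,:3])
    for n in "large_tray small_tray large_battery small_battery large_board small_board tape_roll flux_bottle driver".split():
        print(n,[(np.round(p["position"]).tolist(),round(p["score"],2)) for p in spotter.place_of(c,n)],[(p["rect"],round(p["score"],2)) for p in spotter.masks_of(c,n)])
E
```

```text
pics
0.0187 {'t': 0.1, 'joint_positions': array([-1.19168513e+00,  9.17916998e-02,  1.23176304e+00, -2.08376210e-05,
        1.81979323e+00, -5.66878411e-02]), 'qd': array([ 0.00103415, -0.00134482, -0.00182777, -0.00090411, -0.00045795,
       -0.0003751 ]), 'joint_efforts': array([ 3.88770786e-03, -4.47857273e+01, -4.07570422e+01,  7.02261482e-02,
        2.84290424e-02, -1.05937495e-04]), 'tool_pos': array([ 0.2531815 , -0.5436744 ,  0.22161645]), 'ee_rot': array([-8.64658696e-04,  9.76353860e-01,  2.16176710e-01, -1.50845763e-04]), 'wrist_force': array([ 0.0529314 , -0.02345384, -0.68386557]), 'moment': array([0.00711376, 0.01501739, 0.01870069]), 'grip_force': 0.0, 'opening': 0.08786565240309725}
[4.04902417e-01 3.99135586e-04 1.27383775e+00] [ 0.08718921 -0.00148105 -0.99619067]
large_tray [([155.0, 158.0], 0.94), ([165.0, 271.0], 0.93), ([192.0, 214.0], 0.91), ([244.0, 235.0], 0.81)] [([224.5, 216.0, 263.9, 257.4], 0.82), ([142.6, 251.4, 179.1, 293.9], 0.78), ([131.9, 135.1, 169.8, 172.0], 0.77), ([167.9, 197.4, 212.2, 239.3], 0.65)]
small_tray [([208.0, 155.0], 0.64)] [([193.
[... 846 characters left out ...]
, 262.3], 0.78), ([279.2, 252.5, 329.3, 300.4], 0.76), ([275.1, 201.8, 308.0, 232.2], 0.76)]
small_tray [([196.0, 222.0], 0.59)] [([182.9, 205.9, 212.0, 229.7], 0.97)]
large_battery [([288.0, 190.0], 0.63)] [([276.4, 178.7, 296.5, 196.9], 0.56)]
small_battery [([245.0, 200.0], 0.74), ([193.0, 284.0], 0.73)] []
large_board [([236.0, 174.0], 0.63)] [([218.7, 170.2, 252.0, 181.1], 0.64), ([236.3, 129.0, 249.1, 155.4], 0.47)]
small_board [([301.0, 150.0], 0.45)] [([295.6, 146.4, 308.4, 160.9], 0.59)]
tape_roll [([243.0, 203.0], 0.56)] [([237.5, 193.8, 252.7, 205.7], 0.53)]
flux_bottle [([240.0, 153.0], 0.66)] [([238.3, 126.8, 249.2, 155.6], 0.53)]
driver [] [([160.7, 177.7, 184.2, 185.1], 0.54)]
```

View pics/t0.png

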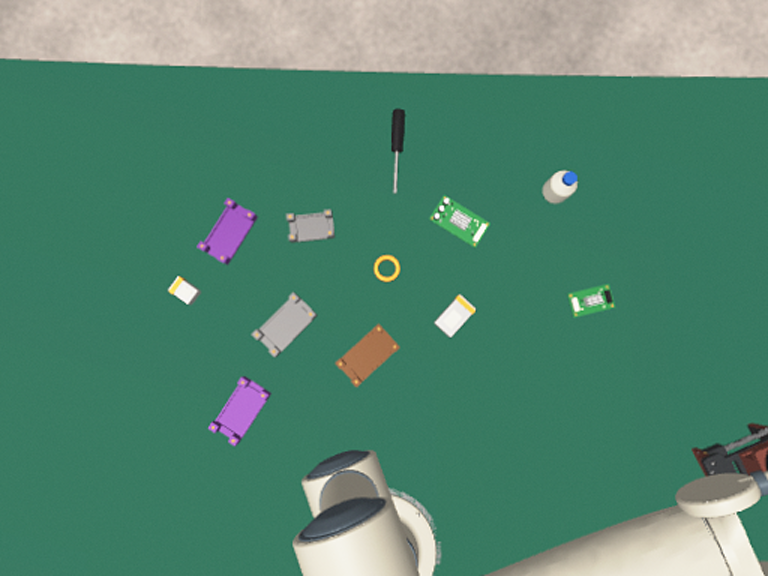

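View pics/s0.png

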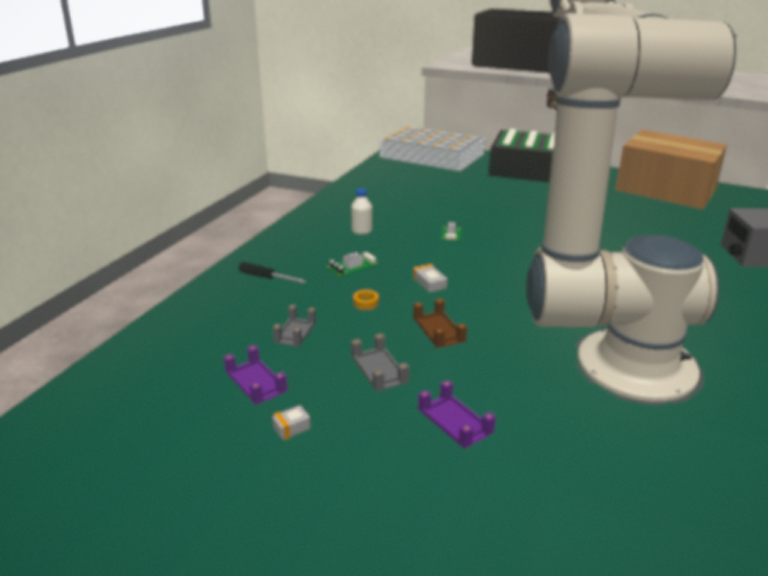

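The top view shows several trays, in native pixels:
- Grey large tray at (190,215).
- Look-alikes: brown at (244,235), purple at (152,154) and (160,273).
- Grey small tray at (207,151).

The batteries are at (303,210) and (122,194). The boards are at (307,147) and (394,200). Of the large trays, the grey one matches the description, so I'll check it in a close crop.

Run:
```python
from h import *
t=capture("top");s=capture("side")
np.save("t.npy",t,allow_pickle=True);np.save("s.npy",s,allow_pickle=True)
a=cv2.resize(t["image"][130:250,110:230],None,fx=3.3,fy=3.3,interpolation=cv2.INTER_CUBIC)
b=cv2.resize(t["image"][120:240,285:405],None,fx=3.3,fy=3.3,interpolation=cv2.INTER_CUBIC)
cv2.imwrite("pics/crop1.png",np.hstack([a,b])[:,:,::-1])
im=t["image"]
for n,(u,v) in dict(bench=(240,200),ltray=(190,215),stray=(207,151),bat=(302,212),board=(293,140),sboard=(385,205)).items(): print(n,im[v,u],cv2.cvtColor(im[v:v+1,u:u+1],cv2.COLOR_RGB2HSV)[0,0])
im=s["image"]
for n,(u,v) in dict(bench=(220,230),ltray=(252,243),stray=(196,220)).items(): print(n,im[v,u])
```

```text
bench [ 56 121  97] [ 79 137 121]
ltray [182 179 176] [ 15   8 182]
stray [172 168 165] [ 13  10 172]
bat [246 245 239] [ 26   7 246]
board [146 136 141] [165  17 146]
sboard [253 249 247] [ 10   6 253]
bench [34 97 76]
ltray [113 112 112]
stray [113 105  97]
```

View pics/crop1.png

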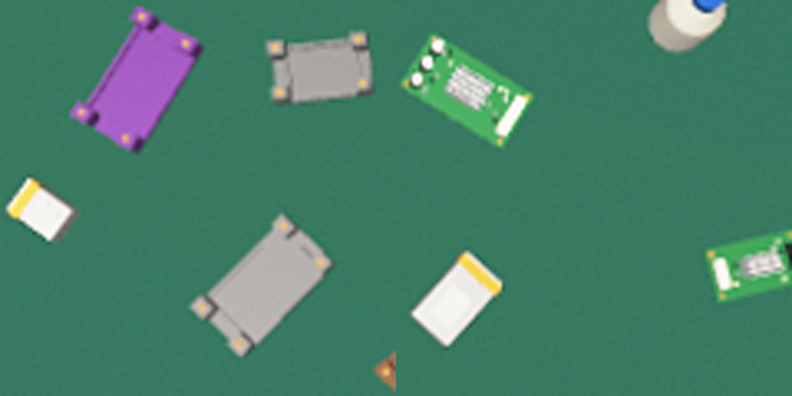

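The crop confirms the grey trays: large at about (190,216) native and small at (207,151), with tan-topped posts. Batteries and boards are as listed, component side up. Next I'll fit the outlines in both views.

```bash
cat > fit.py <<'E'
from h import *
from scipy.optimize import minimize
def box(lx,ly,z0,z1,cx=0,cy=0):
    return np.array([[cx+a*lx/2,cy+b*ly/2,z] for a in(-1,1) for b in(-1,1) for z in(z0,z1)])/1000
def tray(L,W,px,py,pl):
    return [box(L-28,W,0,9)]+[box(px,py,0,33,a*(L-px)/2,b*(W-py)/2) for a in(-1,1) for b in(-1,1)]+[box(L,W-2*py+8,0,3)]
M=dict(large_tray=tray(114,62,14,16,86),small_tray=tray(88,52,14,12,60),
 large_battery=[box(76,44,0,26)],small_battery=[box(50,34,0,26)],
 large_board=[box(110,58,0,3),box(36,24,0,25)],small_board=[box(84,48,0,3),box(28,18,0,25)])
def place(m,x,y,z,th):
    c,s=np.cos(th),np.sin(th);R=np.array([[c,-s,0],[s,c,0],[0,0,1]])
    return [b@R.T+[x,y,z] for b in m]
S=8
def alpha(c,roi):
    x0,y0,x1,y1=roi;im=c["image"][y0:y1,x0:x1].astype(float)
    edge=np.concatenate([im[0],im[-1],im[:,0],im[:,-1]]);bg=np.median(edge,0)
    return np.clip((np.linalg.norm(im-bg,axis=2)-12)/40,0,1)
def render(c,m,p,roi):
    x0,y0,x1,y1=roi;I=np.zeros(((y1-y0)*S,(x1-x0)*S),np.uint8)
    for b in place(m,*p):
        h=cv2.convexHull(proj(c,b).astype(np.float32))[:,0]
        cv2.fillConvexPoly(I,np.round(((h-[x0,y0]+.5)*S-.5)*16).astype(np.int32),1,shift=4)
    return I.reshape(y1-y0,S,x1-x0,S).mean((1,3))
def fit(cs,name,p0,freez=False,pad=9):
    m=M[name];rois=[]
    for c in cs:
        q=proj(c,np.vstack(place(m,*p0)));rois.append([*np.floor(q.min(0)-pad).astype(int),*np.ceil(q.max(0)+pad).astype(int)])
    As=[alpha(c,r_) for c,r_ in zip(cs,rois)]
    def f(v):
        p=[v[0]/100,v[1]/100,v[2]/100 if freez else p0[2],v[3]/5]
        return sum(((render(c,m,p,r_)-A)**2).sum() for c,r_,A in zip(cs,rois,As))+(0 if freez else v[2]**2*1e-3)
    v0=np.array([p0[0]*100,p0[1]*100,p0[2]*100,p0[3]*5]);
    best=None
    for k in range(3):
        sim=np.vstack([v0]+[v0+e for e in np.eye(4)*(.5 if k==0 else .2)])
        o=minimize(f,v0,method="Nelder-Mead",options=dict(initial_simplex=sim,xatol=.005,fatol=.01,maxfev=400));v0=o.x
    v=o.x;return np.array([v[0]/100,v[1]/100,v[2]/100 if freez else p0[2],v[3]/5]),o.fun,sum(A.sum() for A in As)
E
cat > f1.py <<'E'
from fit import *
t=np.load("t.npy",allow_pickle=True).item();s=np.load("s.npy",allow_pickle=True).item()
G=dict(large_tray=([190,216],45),small_tray=([207,151],5),large_battery=([303,210],50),small_battery=([122,194],-35+180),large_board=([307,147],150),small_board=([394,200],10))
# guesses: image-frame angle -> world yaw from two pixels
for n,(uv,a) in G.items():
    a=np.radians(a);d=np.array([np.cos(a),-np.sin(a)])*8
    P=onz(t,[np.array(uv)-d,np.array(uv)+d],0.015);th=np.arctan2(*(P[1]-P[0])[1::-1])
    p0=[*P.mean(0)[:2],0,th]
    for l,cs,fz in(("top",[t],0),("side",[s],0),("both",[t,s],1)):
        p,f,A=fit(cs,n,p0,fz);print(n,l,np.round(p[:3]*1000,1),round(np.degrees(p[3]),1),round(f,1),round(A))
        if l=="top":p0=list(p)
P=onz(t,[[258,179],[373,124],[264,86],[264,128]],0.01);print(P.round(3))
E
python3 f1.py
```

```text
large_tray top [427.9 196.6   0. ] -43.1 18.6 899
large_tray side [428.4 191.5   0. ] -43.1 51.0 838
large_tray both [427.1 196.1   3.7] -43.2 70.1 1737
small_tray top [624.8 152.2   0. ] -82.1 9.1 575
small_tray side [626.  148.2   0. ] -81.9 34.5 458
small_tray both [624.1 151.8   2.7] -82.1 43.6 1032
large_battery top [ 452.4 -137.5    0. ] -41.1 8.8 432
large_battery side [ 452.8 -143.8    0. ] -39.7 70.6 407
large_battery both [ 452.  -136.9    4.5] -40.4 80.1 839
small_battery top [489.8 395.8   0. ] 55.6 4.8 249
small_battery side [490.7 392.3   0. ] 57.4 132.2 580
small_battery both [489.3 394.9   2.7] 57.0 136.5 829
large_board top [ 643.9 -145.5    0. ] 59.1 11.6 671
large_board side [ 649.1 -164.4    0. ] 56.5 56.8 312
large_board both [ 642.  -144.5    9.7] 59.1 76.5 983
small_board top [ 490.4 -408.6    0. ] -75.1 18.9 415
small_board side [ 492.3 -418.4    0. ] -72.2 19.0 118
small_board both [ 490.  -407.4    4.4] -75.1 40.4 533
[[ 0.543 -0.003  0.01 ]
 [ 0.717 -0.344  0.01 ]
 [ 0.826 -0.014  0.01 ]
 [ 0.697 -0.017  0.01 ]]
```

Top-view fits are clean, and the tool yaw works out as finger angle = q1−q6. First move: hover over the large battery.

```bash
cat > d.py <<'E'
import sys,numpy as np
from h import get_state
from scipy.spatial.transform import Rotation as R
s=get_state();q=s["ee_rot"];m=R.from_quat([q[1],q[2],q[3],q[0]]).as_matrix()
psi=np.degrees(np.arctan2(m[1,1],m[0,1]));p=s["tool_pos"]
print("t",round(s["t"],2),"p",(p*1000).round(1),"psi",round(psi,1),"tilt",(m[:2,2]*57.3).round(2),"F",s["wrist_force"].round(1),"open",round(s["opening"]*1000,1),"grip",round(s["grip_force"],1),"q1,6",np.degrees(s["joint_positions"][[0,5]]).round(0))
if len(sys.argv)>1:
    T=[float(a) for a in sys.argv[1:]]
    print("units",((np.array(T[:3])-p*1000)/30).round(2),"turn",round(T[3]-psi,1))
E
A='[0,0,8.14,0.474,0.968,-0.2,-1]'
python3 -m crank '[[[0,0,8.14,0.474,0.968,-0.2,-1],[0,0,8.14,0.474,0.968,-0.2,-1],[0,0,8.14,0.474,0.968,-0.2,-1],[0,0,8.14,0.474,0.968,-0.2,-1],[0,0,8.14,0.474,0.968,-0.2,-1]]]'
python3 -m crank '[[[0,0,8.14,0.474,0.968,-0.2,-1],[0,0,8.14,0.474,0.968,-0.2,-1],[0,0,8.14,0.474,0.968,-0.2,-1],[0,0,8.14,0.474,0.968,-0.2,-1],[0,0,8.14,0.474,0.968,-0.2,-1]]]'
python3 -m crank '[[[0,0,8.14,0.474,0.968,-0.2,-1],[0,0,8.14,0.474,0.968,-0.2,-1],[0,0,8.14,0.474,0.968,-0.2,-1],[0,0,8.14,0.474,0.968,-0.2,-1],[0,0,0,0,0,0,-1]]]'
python3 d.py 452.4 -137.5 11 48.9
```

```text
t: 2.62
tool_pos: [0.3248, -0.3978, 0.1925]
ee_rot: [0.0, 0.839, 0.544, 0.0]
wrist_force: [-0.3, 0.7, -0.0]
opening: 0.0879
grip_force: 0.0
t: 3.25
tool_pos: [0.3959, -0.2526, 0.1626]
ee_rot: [0.0, 0.597, 0.802, 0.0]
wrist_force: [-0.3, -0.4, 0.2]
opening: 0.0879
grip_force: 0.0
t: 3.88
tool_pos: [0.4526, -0.1358, 0.1382]
ee_rot: [-0.0, 0.349, 0.937, 0.0]
wrist_force: [-0.4, -0.2, 0.2]
opening: 0.0876
grip_force: 0.0
t 3.88 p [ 452.6 -135.8  138.2] psi 49.1 tilt [-0.04  0.03] F [-0.4 -0.2  0.2] open 87.6 grip 0.0 q1,6 [-21. -70.]
units [-0.01 -0.06 -4.24] turn -0.2
```

```bash
python3 -m crank '[[[0,0,0,0,-0.06,-0.9,-1],[0,0,0,0,0,-0.9,-1],[0,0,0,0,0,-0.9,-1],[0,0,0,0,0,-0.9,-1],[0,0,0,0,0,-0.5,-1]]]' >/dev/null
python3 d.py 452.4 -137.5 11 48.9
python3 -m crank '[[[0,0,0,0,0,-0.13,-1],[0,0,0,0,0,0,0.6],[0,0,0,0,0,0,0.6],[0,0,0,0,0,0,0.6],[0,0,0,0,0,0,0.6]]]' 
python3 -m crank '[[[0,0,0,0,0,0,0.6],[0,0,0,0,0,0,0.6]]]' >/dev/null
python3 d.py 452.4 -137.5 11 48.9
```

```text
t 4.5 p [ 451.5 -139.9   14.4] psi 48.8 tilt [-0.08  0.01] F [ 0.1 -0.2  0.8] open 87.8 grip 0.0 q1,6 [-21. -70.]
units [ 0.03  0.08 -0.11] turn 0.1
t: 5.12
tool_pos: [0.4526, -0.1392, 0.0122]
ee_rot: [0.0, 0.351, 0.936, -0.0]
wrist_force: [-0.1, 0.1, 0.5]
opening: 0.0512
grip_force: 0.0
t 5.38 p [ 452.6 -139.1   12. ] psi 48.9 tilt [0.03 0.  ] F [0.2 1.3 1.6] open 44.3 grip 30.0 q1,6 [-21. -70.]
units [-0.01  0.05 -0.03] turn -0.0
```

```bash
python3 -m crank '[[[0,0,0,0,0,0.5,0.6],[0,0,0,0,0,0.9,0.6],[0,0,0,0,0,0.9,0.6],[0,0,0,0,0,0.9,0.6],[0,0,-0.4,-0.08,0.9,0,0.6]]]' >/dev/null
python3 -m crank '[[[0,0,-0.4,-0.08,0.95,0,0.6],[0,0,-0.4,-0.08,0.95,0,0.6],[0,0,-0.4,-0.08,0.95,0,0.6],[0,0,-0.4,-0.08,0.95,0,0.6],[0,0,0,-0.08,0.95,0,0.6]]]' >/dev/null
python3 -m crank '[[[0,0,0,-0.08,0.95,0,0.6],[0,0,0,-0.08,0.95,0,0.6],[0,0,0,-0.08,0.95,0,0.6],[0,0,0,-0.08,0.95,0,0.6],[0,0,0,-0.08,0.95,0,0.6]]]' >/dev/null
python3 -m crank '[[[0,0,0,0,0.8,0,0.6],[0,0,0,0,0,0,0.6]]]'
python3 d.py 427.9 196.6 15 46.9
python3 - <<'E'
from h import *
t=capture("top");save(t,"hold1",(140,130,340,280),3.5)
E
```

```text
t: 7.5
tool_pos: [0.4257, 0.1978, 0.1083]
ee_rot: [-0.0, 0.366, 0.931, -0.0]
wrist_force: [-0.2, -0.7, -1.8]
opening: 0.0441
grip_force: 30.0
t 7.5 p [425.7 197.8 108.3] psi 47.1 tilt [-0. -0.] F [-0.2 -0.7 -1.8] open 44.1 grip 30.0 q1,6 [ 21. -26.]
units [ 0.07 -0.04 -3.11] turn -0.2
```

View pics/hold1.png

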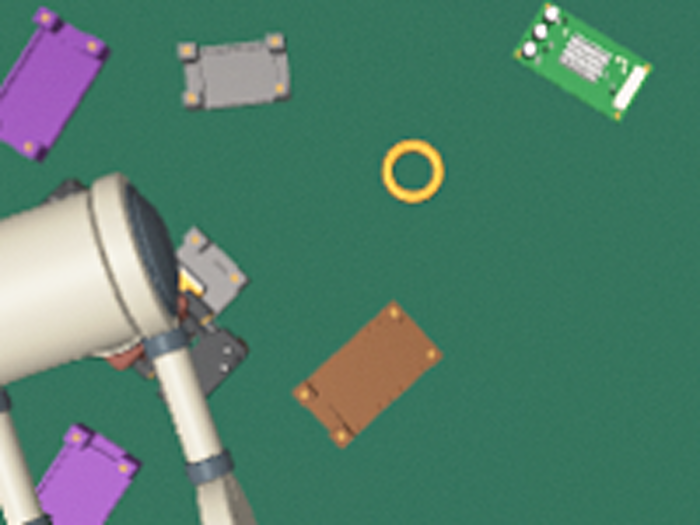

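The battery is held over the grey tray, with its amber end showing at (192,282) in the crop. I'll lower it.

```bash
python3 -m crank '[[[0,0,0,0.1,-0.06,-0.8,0.6],[0,0,0,0,0,-0.8,0.6],[0,0,0,0,0,-0.7,0.6],[0,0,0,0,0,-0.4,0.6],[0,0,0,0,0,-0.15,0.6]]]' >/dev/null
python3 -m crank '[[[0,0,0,0,0,-0.05,0.6],[0,0,0,0,0,-0.03,0.6],[0,0,0,0,0,0,0.6]]]' >/dev/null
python3 d.py 428.8 195.8 15 46.9
```

```text
t 8.55 p [429.3 195.2  20.4] psi 46.9 tilt [0.05 0.02] F [-0.1 -0.8 -2.3] open 44.0 grip 30.0 q1,6 [ 20. -27.]
units [-0.02  0.02 -0.18] turn -0.0
```

```bash
python3 -m crank '[[[0,0,0,0,0,-0.1,0.6],[0,0,0,0,0,-0.05,0.6],[0,0,0,0,0,-0.03,0.6],[0,0,0,0,0,0,0.6]]]' >/dev/null
python3 d.py 428.8 195.8 15 46.9
```

```text
t 9.05 p [429.  195.1  15. ] psi 46.9 tilt [0.01 0.  ] F [-3.9 -0.4  4.2] open 43.4 grip 30.0 q1,6 [ 20. -27.]
units [-0.01  0.02  0.  ] turn -0.0
```

```bash
python3 -m crank '[[[0,0,0,0,0,0,-0.3],[0,0,0,0,0,0,-0.3],[0,0,0,0,0,0,-0.3],[0,0,0,0,0,0.6,-0.3],[0,0,0,0,0,1,-0.3]]]' >/dev/null
python3 -m crank '[[[0,0,0,0,0,1,-0.3],[0,0,0,0,0,1,-0.3],[0,0,-6.5,0.6,-0.95,0,0],[0,0,-6.5,0.6,-0.95,0,0],[0,0,-6.5,0.6,-0.95,0,0]]]' >/dev/null
python3 -m crank '[[[0,0,-6.5,0.6,-0.95,0,0],[0,0,-6.5,0.6,-0.95,0,0],[0,0,-6.5,0.6,-0.95,0,0],[0,0,-6.5,0.6,-0.95,0,0],[0,0,-6.5,0.6,-0.95,0,0]]]' >/dev/null
python3 -m crank '[[[0,0,-6.5,0.6,-0.95,0,0],[0,0,-6.5,0.6,-0.95,0,0],[0,0,-6.5,0.6,-0.95,0,0],[0,0,-6.5,0.6,-0.95,0,0],[0,0,0,0,0,0,0]]]'
python3 d.py 643.9 -145.5 6 -30.9
python3 - <<'E'
from h import *
t=capture("top");np.save("t1.npy",t,allow_pickle=True)
a=cv2.resize(t["image"][185:245,150:230],None,fx=5,fy=5,interpolation=cv2.INTER_CUBIC)
b=cv2.resize(t["image"][120:180,270:350],None,fx=5,fy=5,interpolation=cv2.INTER_CUBIC)
cv2.imwrite("pics/p2.png",np.hstack([a,b])[:,:,::-1])
im=t["image"].astype(int)
E
```

```text
t: 11.55
tool_pos: [0.6455, -0.1489, 0.123]
ee_rot: [0.0, 0.871, 0.491, 0.0]
wrist_force: [-0.7, 0.3, -0.9]
opening: 0.0439
grip_force: 0.0
t 11.55 p [ 645.5 -148.9  123. ] psi -31.2 tilt [ 0.02 -0.02] F [-0.7  0.3 -0.9] open 43.9 grip 0.0 q1,6 [-16.  15.]
units [-0.05  0.11 -3.9 ] turn 0.3
```

View pics/p2.png

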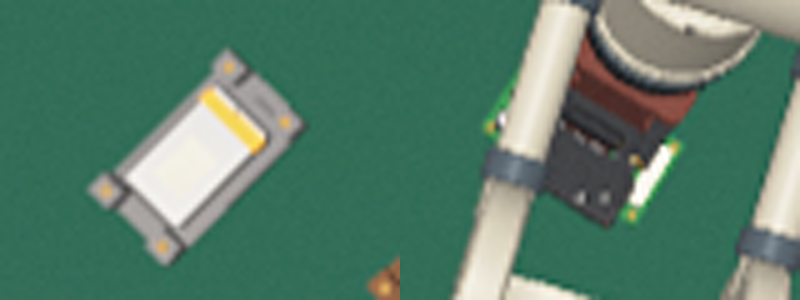

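The large battery sits in the pocket, centred and square, at about (195,157) in the left half of the crop. Now I'll grasp the large board's heat sink.

```bash
python3 -m crank '[[[0,0,0.3,-0.05,0.11,-0.9,0],[0,0,0,0,0,-0.9,0],[0,0,0,0,0,-0.8,0],[0,0,0,0,0,-0.7,0],[0,0,0,0,0,-0.3,0]]]' >/dev/null
python3 -m crank '[[[0,0,0,0,0,-0.1,0],[0,0,0,0,0,0,0]]]' >/dev/null
python3 d.py 643.9 -145.5 6 -30.9
cat > fb.py <<'E'
import fit,sys
from fit import *
f,n,x,y,z,th=sys.argv[1:];t=np.load(f,allow_pickle=True).item()
def a2(c,roi):
    x0,y0,x1,y1=roi;im=c["image"][y0:y1,x0:x1].astype(float)
    return np.clip((im.max(2)-195)/40,0,1)
fit.alpha=a2
p,e,A=fit.fit([t],n,[float(x)/1e3,float(y)/1e3,float(z)/1e3,np.radians(float(th))],0,2)
print(p[:3]*1000,np.degrees(p[3]),e,A)
E
python3 fb.py t1.npy large_battery 428 196 3 -43
```

```text
t 12.47 p [ 643.9 -143.7   12.3] psi -30.8 tilt [ 0.06 -0.01] F [ 0.6 -0.1  0. ] open 44.0 grip 0.0 q1,6 [-16.  15.]
units [ 0.   -0.06 -0.21] turn -0.1Traceback (most recent call last):
  File "fb.py", line 8, in <module>
    p,e,A=fit.fit([t],n,[float(x)/1e3,float(y)/1e3,float(z)/1e3,np.radians(float(th))],0,2)
          ^^^^^^^
AttributeError: 'function' object has no attribute 'fit'
```

```bash
sed -i 's/^import fit,sys/import sys,fit as F/;s/fit.alpha/F.alpha/;s/fit\.fit(/F.fit(/' fb.py
python3 fb.py t1.npy large_battery 428 196 3 -43
python3 -m crank '[[[0,0,0,0,-0.05,-0.12,0],[0,0,0,0,0,-0.08,0],[0,0,0,0,0,0,0]]]' >/dev/null
python3 d.py 643.9 -145.5 6 -30.9
python3 -m crank '[[[0,0,0,0,0,0,0.9],[0,0,0,0,0,0,0.9],[0,0,0,0,0,0,0.9],[0,0,0,0,0,0,0.9],[0,0,0,0,0,0,0.9]]]' >/dev/null
python3 d.py 643.9 -145.5 6 -30.9
```

```text
[428.46382863 197.50919043   3.        ] -43.313578419262434 54.03059418913333 358.575
t 12.85 p [ 643.3 -145.2    5.2] psi -30.8 tilt [-0.02  0.01] F [ 1.5  0.5 -0.9] open 44.0 grip 0.0 q1,6 [-16.  15.]
units [ 0.02 -0.01  0.03] turn -0.1
t 13.47 p [ 643.5 -145.1    5.6] psi -30.8 tilt [0. 0.] F [0.5 0.3 1.2] open 23.8 grip 30.0 q1,6 [-16.  15.]
units [ 0.01 -0.01  0.01] turn -0.1
```

```bash
python3 -m crank '[[[0,0,0,0,0,0.4,0.9],[0,0,0,0,0,0.9,0.9],[0,0,0,0,0,0.9,0.9],[0,0,0,0,0,0.9,0.9],[0,0,0,0,0,0.7,0.9]]]' >/dev/null
python3 -m crank '[[[0,0,6.5,-0.4,0.6,0,0.9],[0,0,6.5,-0.6,0.95,0,0.9],[0,0,6.5,-0.6,0.95,0,0.9],[0,0,6.5,-0.6,0.95,0,0.9],[0,0,6.5,-0.6,0.95,0,0.9]]]' >/dev/null
python3 -m crank '[[[0,0,6.5,-0.6,0.95,0,0.9],[0,0,6.5,-0.6,0.95,0,0.9],[0,0,6.5,-0.6,0.95,0,0.9],[0,0,6.5,-0.6,0.95,0,0.9],[0,0,6.5,-0.6,0.95,0,0.9]]]' >/dev/null
python3 -m crank '[[[0,0,6.5,-0.6,0.95,0,0.9],[0,0,6.2,-0.6,0.95,0,0.9],[0,0,0,-0.2,0.32,0,0.9],[0,0,0,0,0,0,0.9],[0,0,0,0,0,0,0.9]]]' >/dev/null
python3 d.py 427.9 195.8 39 46.9
```

```text
t 15.97 p [428.  195.2 119.5] psi 46.8 tilt [ 0.02 -0.03] F [ 0.8  0.3 -0.8] open 24.1 grip 30.0 q1,6 [ 20. -26.]
units [-0.    0.02 -2.68] turn 0.1
```

```bash
python3 -m crank '[[[0,0,0,0,0.01,-0.6,0.9],[0,0,0,0,0,-0.7,0.9],[0,0,0,0,0,-0.7,0.9],[0,0,0,0,0,-0.3,0.9],[0,0,0,0,0,0,0.9]]]' >/dev/null
python3 d.py 427.9 195.8 38.5 46.9
python3 - <<'E'
from h import *
t=capture("top");s=capture("side")
a=cv2.resize(t["image"][175:255,150:250],None,fx=4,fy=4,interpolation=cv2.INTER_CUBIC)
b=cv2.resize(s["image"][195:275,205:305],None,fx=4,fy=4,interpolation=cv2.INTER_CUBIC)
cv2.imwrite("pics/p3.png",np.hstack([a,b])[:,:,::-1])
E
```

```text
t 16.6 p [427.  195.7  49.3] psi 46.9 tilt [-0.11 -0.04] F [-0.2  0.4 -0.5] open 24.0 grip 30.0 q1,6 [ 20. -26.]
units [ 0.03  0.   -0.36] turn 0.0
```

View pics/p3.png

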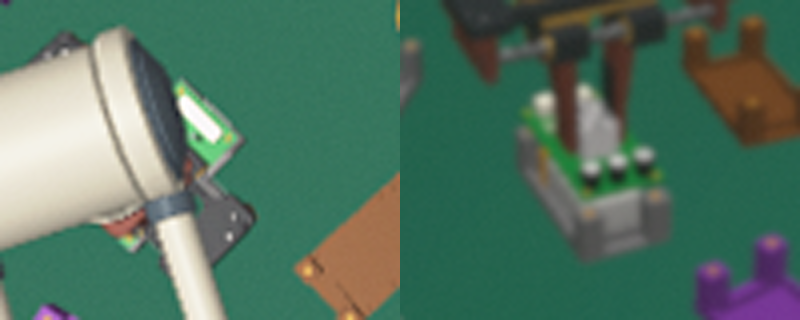

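The board hangs level and aligned just above the four posts: the side crop shows it at (590,150), with the near posts at (590,225) and (655,210). I'll lower it gently.

```bash
python3 -m crank '[[[0,0,0,0.02,0,-0.15,0.9],[0,0,0,0,0,-0.1,0.9],[0,0,0,0,0,-0.06,0.9],[0,0,0,0,0,-0.03,0.9],[0,0,0,0,0,0,0.9]]]' >/dev/null
python3 d.py 427.9 195.8 38.5 46.9
```

```text
t 17.32 p [428.  196.2  40.2] psi 46.9 tilt [-0. -0.] F [ 0.6 -0.  -1.1] open 24.2 grip 30.0 q1,6 [ 20. -26.]
units [-0.   -0.01 -0.06] turn -0.0
```

```bash
python3 -m crank '[[[0,0,0,0,0,-0.03,0.9],[0,0,0,0,0,-0.03,0.9],[0,0,0,0,0,0,0.9]]]' >/dev/null
python3 d.py 427.9 195.8 38.5 46.9
```

```text
t 17.7 p [428.1 196.2  38.5] psi 46.9 tilt [0.01 0.  ] F [0.5 0.5 0. ] open 24.1 grip 30.0 q1,6 [ 20. -26.]
units [-0.01 -0.01  0.  ] turn -0.0
```

```bash
python3 -m crank '[[[0,0,0,0,0,-0.02,0.9],[0,0,0,0,0,0,0.9]]]' >/dev/null
python3 d.py 427.9 195.8 38.5 46.9
```

```text
t 17.95 p [428.1 196.3  38.5] psi 46.9 tilt [0.02 0.01] F [-2.6 -1.6  5.5] open 23.8 grip 30.0 q1,6 [ 20. -26.]
units [-0.01 -0.02  0.  ] turn -0.0
```

```bash
python3 -m crank '[[[0,0,0,0,0,0,0.2],[0,0,0,0,0,0,0],[0,0,0,0,0,0,0],[0,0,0,0,0,0.5,0],[0,0,0,0,0,1,0]]]' >/dev/null
python3 -m crank '[[[0,0,0,0,0,1,0],[0,0,-10.1,0.26,0.83,0.2,-0.3],[0,0,-10.1,0.26,0.83,0,-0.3],[0,0,-10.1,0.26,0.83,0,-0.3],[0,0,-10.1,0.26,0.83,0,-0.3]]]' >/dev/null
python3 -m crank '[[[0,0,-10.1,0.26,0.83,0,-0.3],[0,0,-10.1,0.26,0.83,0,-0.3],[0,0,-10.1,0.26,0.83,0,-0.3],[0,0,-10.1,0.26,0.83,0,-0.3],[0,0,0,0,0,0,-0.3]]]'
python3 d.py 489.8 395.8 11 -34.4
```

```text
t: 19.82
tool_pos: [0.4905, 0.3966, 0.1193]
ee_rot: [-0.0, 0.882, 0.472, 0.0]
wrist_force: [-0.2, -0.9, 0.0]
opening: 0.0572
grip_force: 0.0
t 19.82 p [490.5 396.6 119.3] psi -33.7 tilt [0.01 0.01] F [-0.2 -0.9  0. ] open 57.2 grip 0.0 q1,6 [36. 70.]
units [-0.02 -0.03 -3.61] turn -0.7
```

```bash
python3 -m crank '[[[0,0,-0.7,-0.02,-0.03,-0.8,-0.3],[0,0,0,0,0,-0.9,-0.3],[0,0,0,0,0,-0.9,-0.3],[0,0,0,0,0,-0.7,-0.3],[0,0,0,0,0,-0.25,-0.3]]]' >/dev/null
python3 -m crank '[[[0,0,0,0,0,-0.05,-0.3],[0,0,0,0,0,0,-0.3]]]' >/dev/null
python3 d.py 489.8 395.8 11 -34.4
python3 -m crank '[[[0,0,0,0,0,0,0.8],[0,0,0,0,0,0,0.8],[0,0,0,0,0,0,0.8],[0,0,0,0,0,0,0.8],[0,0,0,0,0,0,0.8]]]' >/dev/null
python3 d.py 489.8 395.8 11 -34.4
python3 - <<'E'
from h import *
np.save("t2.npy",capture("top"),allow_pickle=True)
from fit import *
t=np.load("t2.npy",allow_pickle=True).item()
p,e,A=fit([t],"large_board",[.428,.1966,.033,np.radians(-43.1)]);print(p[:3]*1000,np.degrees(p[3]),e,A)
E
```

```text
t 20.7 p [490.4 394.9  12.1] psi -34.5 tilt [0.08 0.06] F [0.7 0.6 0.6] open 56.9 grip 0.0 q1,6 [36. 70.]
units [-0.02  0.03 -0.04] turn 0.1
t 21.32 p [490.  394.7  11.3] psi -34.6 tilt [0.02 0.03] F [0.3 0.5 2.1] open 33.8 grip 30.0 q1,6 [36. 70.]
units [-0.01  0.04 -0.01] turn 0.2
[428.52148333 194.86054819  33.        ] -43.342929742726156 111.16715420952802 913.3933638463592
```

```bash
python3 -m crank '[[[0,0,0,0,0,0.4,0.8],[0,0,0,0,0,0.9,0.8],[0,0,0,0,0,0.9,0.8],[0,0,0,0,0,0.9,0.8],[0,0,4.72,0.5,-0.9,0.2,0.8]]]' >/dev/null
python3 -m crank '[[[0,0,4.72,0.5,-0.9,0,0.8],[0,0,4.72,0.5,-0.9,0,0.8],[0,0,4.72,0.5,-0.9,0,0.8],[0,0,4.72,0.5,-0.9,0,0.8],[0,0,4.72,0.5,-0.9,0,0.8]]]' >/dev/null
python3 -m crank '[[[0,0,4.72,0.5,-0.9,0,0.8],[0,0,4.72,0.5,-0.9,0,0.8],[0,0,4.72,0.5,-0.88,0,0.8],[0,0,0,0,0,0,0.8],[0,0,0,0,0,0,0.8]]]' >/dev/null
python3 d.py 624.8 151.5 14.3 7.9
```

```text
t 23.25 p [624.6 152.5 109.9] psi 7.8 tilt [-0.03  0.02] F [-0.5 -0.3 -1.2] open 33.7 grip 30.0 q1,6 [11.  3.]
units [ 0.01 -0.03 -3.19] turn 0.1
```

```bash
python3 -m crank '[[[0,0,0,0.01,-0.03,-0.8,0.8],[0,0,0,0,0,-0.9,0.8],[0,0,0,0,0,-0.8,0.8],[0,0,0,0,0,-0.4,0.8],[0,0,0,0,0,-0.1,0.8]]]' >/dev/null
python3 -m crank '[[[0,0,0,0,0,-0.05,0.8],[0,0,0,0,0,0,0.8],[0,0,0,0,0,0,0.8]]]' >/dev/null
python3 d.py 624.8 151.5 14.3 7.9
```

```text
t 24.25 p [625.6 151.2  19.2] psi 7.9 tilt [0.08 0.01] F [ 0.5 -0.1 -0.7] open 33.8 grip 30.0 q1,6 [11.  3.]
units [-0.03  0.01 -0.16] turn 0.0
```

```bash
python3 -m crank '[[[0,0,0,-0.02,0,-0.07,0.8],[0,0,0,0,0,-0.05,0.8],[0,0,0,0,0,-0.03,0.8],[0,0,0,0,0,0,0.8]]]' >/dev/null
python3 d.py 624.8 151.5 14.3 7.9
python3 -m crank '[[[0,0,0,0,0,-0.02,0.8],[0,0,0,0,0,0,0.8]]]' >/dev/null
python3 d.py 624.8 151.5 14.3 7.9
```

```text
t 24.75 p [624.6 151.2  14.2] psi 7.9 tilt [ 0.01 -0.  ] F [-2.  -0.6  2.8] open 33.8 grip 30.0 q1,6 [11.  3.]
units [0.01 0.01 0.  ] turn -0.0
t 25.0 p [624.6 151.2  14.3] psi 7.9 tilt [ 0.02 -0.  ] F [-3.6 -1.   5.5] open 34.1 grip 30.0 q1,6 [11.  3.]
units [0.01 0.01 0.  ] turn -0.0
```

```bash
python3 -m crank '[[[0,0,0,0,0,0,-0.1],[0,0,0,0,0,0,-0.1],[0,0,0,0,0,0,-0.1],[0,0,0,0,0,0.6,-0.1],[0,0,0,0,0,1,-0.1]]]' >/dev/null
python3 -m crank '[[[0,0,0,0,0,1,0],[0,0,0,0,0,1,0.1],[0,0,0.35,-0.22,-0.93,0,0.1],[0,0,0.35,-0.22,-0.93,0,0.1],[0,0,0.35,-0.22,-0.93,0,0.1]]]' >/dev/null
python3 -m crank '[[[0,0,0.35,-0.22,-0.93,0,0.1],[0,0,0.35,-0.22,-0.93,0,0.1],[0,0,0.35,-0.22,-0.93,0,0.1],[0,0,0.35,-0.22,-0.93,0,0.1],[0,0,0.35,-0.22,-0.93,0,0.1]]]' >/dev/null
python3 -m crank '[[[0,0,0.35,-0.22,-0.93,0,0.1],[0,0,0.35,-0.22,-0.93,0,0.1],[0,0,0.35,-0.22,-0.93,0,0.1],[0,0,0.35,-0.22,-0.93,0,0.1],[0,0,0.35,-0.22,-0.93,0,0.1]]]' >/dev/null
python3 -m crank '[[[0,0,0.35,-0.22,-0.93,0,0.1],[0,0,0.35,-0.22,-0.93,0,0.1],[0,0,0.35,-0.22,-0.93,0,0.1],[0,0,0.35,-0.22,-0.93,0,0.1],[0,0,0.35,-0.22,-0.93,0,0.1]]]' >/dev/null
python3 -m crank '[[[0,0,0.35,-0.22,-0.93,0,0.1],[0,0,0.35,-0.25,-0.93,0,0.1],[0,0,0,0,0,0,0.1],[0,0,0,0,0,0,0.1]]]' >/dev/null
python3 d.py 490.4 -408.6 6 14.9
python3 - <<'E'
from h import *
t=capture("top");s=capture("side");np.save("t3.npy",t,allow_pickle=True)
a=cv2.resize(t["image"][135:240,150:240],None,fx=4,fy=4,interpolation=cv2.INTER_CUBIC)
b=cv2.resize(s["image"][170:275,180:280],None,fx=4,fy=4,interpolation=cv2.INTER_CUBIC)
cv2.imwrite("pics/p4.png",np.hstack([a,b])[:,:,::-1])
E
python3 fb.py t3.npy small_battery 624.6 152 3 -82.1
```

```text
t 28.62 p [ 492.  -406.4  122.1] psi 14.9 tilt [ 0.05 -0.01] F [ 0.3 -0.9 -0.8] open 39.4 grip 0.0 q1,6 [-43. -58.]
units [-0.05 -0.07 -3.87] turn -0.0
[627.98294919 150.96015976   3.        ] -84.4237789127759 46.20300490664 169.97500000000002
```

View pics/p4.png

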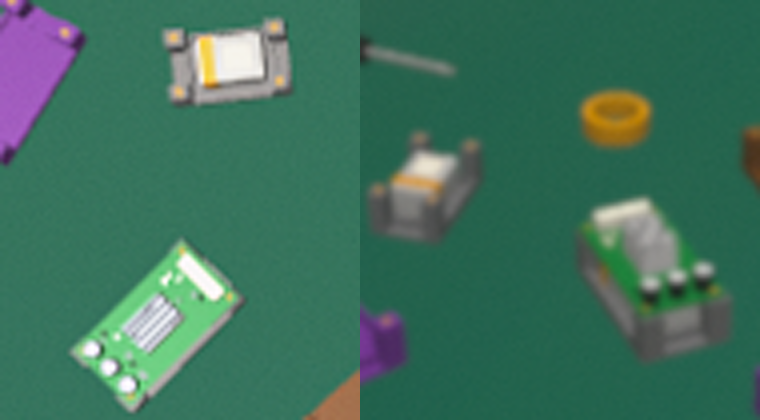

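Both modules look right so far. The small battery is in its pocket at (230,60) in the top crop, and the large board is on its posts at (155,320). Next is the small board.

```bash
cat > fg.py <<'E'
import sys,fit as F
from fit import *
f,n,x,y,z,th=sys.argv[1:];t=np.load(f,allow_pickle=True).item();a0=F.alpha
def a2(c,roi):
    x0,y0,x1,y1=roi;im=c["image"][y0:y1,x0:x1].astype(int);sp=im.max(2)-im.min(2)
    g=((sp<35)&(im.max(2)<200)).astype(np.uint8)
    m=a0(c,roi)*(1-g)
    return cv2.morphologyEx(m,cv2.MORPH_CLOSE,np.ones((3,3)))
F.alpha=a2
p,e,A=F.fit([t],n,[float(x)/1e3,float(y)/1e3,float(z)/1e3,np.radians(float(th))])
print(p[:3]*1000,np.degrees(p[3]),e,A)
E
python3 fg.py t3.npy large_board 428 196.6 33 -43.1
python3 fg.py t.npy small_board 490.4 -408.6 0 -75
python3 -m crank '[[[0,0,0,-0.05,-0.07,-0.9,0.1],[0,0,0,0,0,-0.9,0.1],[0,0,0,0,0,-0.8,0.1],[0,0,0,0,0,-0.7,0.1],[0,0,0,0,0,-0.3,0.1]]]' >/dev/null
python3 -m crank '[[[0,0,0,0,0,-0.1,0.1],[0,0,0,0,0,-0.05,0.1],[0,0,0,0,0,0,0.1]]]' >/dev/null
python3 d.py 490.4 -408.6 5.5 14.9
```

```text
[428.85548298 195.94967705  33.        ] -43.326474332995176 19.00066372431026 825.4443167174733
[ 490.19278212 -408.43879123    0.        ] -74.81423772864142 32.1589359438277 410.50456180187973
t 29.73 p [ 490.5 -409.2    9.6] psi 14.9 tilt [ 0.06 -0.05] F [-1.  -0.2 -0.2] open 40.0 grip 0.0 q1,6 [-43. -58.]
units [-0.    0.02 -0.14] turn -0.0
```

```bash
python3 -m crank '[[[0,0,0,0,0.01,-0.08,0.1],[0,0,0,0,0,-0.03,0.1],[0,0,0,0,0,0,0.1]]]' >/dev/null
python3 d.py 490.4 -408.6 5.5 14.9
python3 -m crank '[[[0,0,0,0,0,0,0.95],[0,0,0,0,0,0,0.95],[0,0,0,0,0,0,0.95],[0,0,0,0,0,0,0.95],[0,0,0,0,0,0,0.95]]]' >/dev/null
python3 d.py 490.4 -408.6 5.5 14.9
```

```text
t 30.1 p [ 490.1 -408.6    5.3] psi 14.9 tilt [-0.01  0.01] F [ 0.2 -0.6 -0.1] open 39.5 grip 0.0 q1,6 [-43. -58.]
units [ 0.01 -0.    0.01] turn -0.0
t 30.73 p [ 490.2 -408.6    5.5] psi 14.9 tilt [ 0.   -0.01] F [-0.1  0.   0.1] open 17.8 grip 30.0 q1,6 [-43. -58.]
units [ 0.01  0.   -0.  ] turn -0.0
```

```bash
python3 -m crank '[[[0,0,0,0,0,0.4,0.95],[0,0,0,0,0,0.9,0.95],[0,0,0,0,0,0.9,0.95],[0,0,0,0,0,0.9,0.95],[0,0,0,0,0,0.7,0.95]]]' >/dev/null
python3 -m crank '[[[0,0,-0.35,0.12,0.5,0,0.95],[0,0,-0.35,0.22,0.93,0,0.95],[0,0,-0.35,0.22,0.93,0,0.95],[0,0,-0.35,0.22,0.93,0,0.95],[0,0,-0.35,0.22,0.93,0,0.95]]]' >/dev/null
python3 -m crank '[[[0,0,-0.35,0.22,0.93,0,0.95],[0,0,-0.35,0.22,0.93,0,0.95],[0,0,-0.35,0.22,0.93,0,0.95],[0,0,-0.35,0.22,0.93,0,0.95],[0,0,-0.35,0.22,0.93,0,0.95]]]' >/dev/null
python3 -m crank '[[[0,0,-0.35,0.22,0.93,0,0.95],[0,0,-0.35,0.22,0.93,0,0.95],[0,0,-0.35,0.22,0.93,0,0.95],[0,0,-0.35,0.22,0.93,0,0.95],[0,0,-0.35,0.22,0.93,0,0.95]]]' >/dev/null
python3 -m crank '[[[0,0,-0.35,0.22,0.93,0,0.95],[0,0,-0.35,0.22,0.93,0,0.95],[0,0,-0.35,0.22,0.93,0,0.95],[0,0,-0.35,0.22,0.93,0,0.95],[0,0,-0.35,0.22,0.93,0,0.95]]]' >/dev/null
python3 -m crank '[[[0,0,0,0.2,0.5,0,0.95],[0,0,0,0,0,0,0.95],[0,0,0,0,0,0,0.95]]]' >/dev/null
python3 d.py 624.8 151.5 38.5 7.9
```

```text
t 34.23 p [624.9 150.8 119.1] psi 7.9 tilt [-0.04 -0.03] F [-0.3 -0.4 -1.1] open 17.7 grip 30.0 q1,6 [11.  3.]
units [-0.    0.02 -2.69] turn 0.0
```

```bash
python3 -m crank '[[[0,0,0,0,0.02,-0.6,0.95],[0,0,0,0,0,-0.7,0.95],[0,0,0,0,0,-0.7,0.95],[0,0,0,0,0,-0.3,0.95],[0,0,0,0,0,-0.1,0.95]]]' >/dev/null
python3 -m crank '[[[0,0,0,0,0,-0.1,0.95],[0,0,0,0,0,-0.05,0.95],[0,0,0,0,0,-0.03,0.95],[0,0,0,0,0,0,0.95]]]' >/dev/null
python3 d.py 624.8 151.5 38.5 7.9
python3 - <<'E'
from h import *
s=capture("side");save(s,"p5",(150,170,260,250),6)
E
```

```text
t 35.35 p [625.3 152.2  42.3] psi 7.9 tilt [0.03 0.01] F [-0.4  0.1  0. ] open 17.6 grip 30.0 q1,6 [11.  3.]
units [-0.02 -0.02 -0.13] turn -0.0
```

View pics/p5.png

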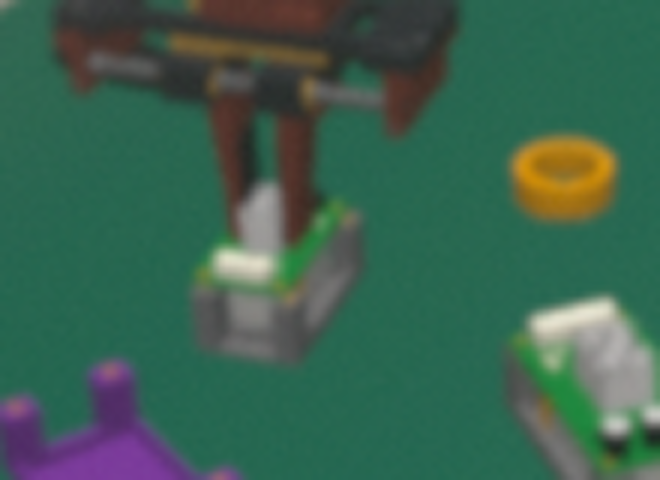

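The small board hangs square just above its posts, at about (270,260). I'll set it down.

```bash
python3 -m crank '[[[0,0,0,-0.01,-0.01,-0.07,0.95],[0,0,0,0,0,-0.04,0.95],[0,0,0,0,0,-0.02,0.95],[0,0,0,0,0,0,0.95]]]' >/dev/null
python3 d.py 624.8 151.5 38.5 7.9
python3 -m crank '[[[0,0,0,0,0,-0.02,0.95],[0,0,0,0,0,0,0.95]]]' >/dev/null
python3 d.py 624.8 151.5 38.5 7.9
```

```text
t 35.9 p [624.9 151.8  38.5] psi 7.9 tilt [ 0.01 -0.  ] F [-1.1 -0.4  2.7] open 17.7 grip 30.0 q1,6 [11.  3.]
units [-0.   -0.01  0.  ] turn -0.0
t 36.15 p [624.9 151.8  38.5] psi 7.9 tilt [0.02 0.  ] F [-2.6 -0.7  5.5] open 17.8 grip 30.0 q1,6 [11.  3.]
units [-0.   -0.01  0.  ] turn -0.0
```

```bash
python3 -m crank '[[[0,0,0,0,0,0,0.4],[0,0,0,0,0,0,0.1],[0,0,0,0,0,0,0.1],[0,0,0,0,0,0.5,0.1],[0,0,0,0,0,1,0.1]]]' >/dev/null
python3 -m crank '[[[0,0,0,0,0,1,0.1],[0,0,0,0,0,1,0.1],[0,0,0,-0.3,-1,0.5,0.1],[0,0,0,-0.3,-1,0,0.1],[0,0,0,-0.3,-1,0,0.1]]]' >/dev/null
python3 -m crank '[[[0,0,0,-0.3,-1,0,0.1],[0,0,0,-0.3,-1,0,0.1],[0,0,0,-0.3,-1,0,0.1],[0,0,0,-0.3,-1,0,0.1],[0,0,0,-0.3,-1,0,0.1]]]' >/dev/null
python3 -m crank '[[[0,0,0,-0.3,-1,0,0.1],[0,0,0,-0.3,-1,0,0.1],[0,0,0,0,0,0,0.1],[0,0,0,0,0,0,0.1]]]' >/dev/null
python3 d.py
python3 - <<'E'
from h import *
t=capture("top");s=capture("side");np.save("t4.npy",t,allow_pickle=True)
a=cv2.resize(t["image"][135:240,150:240],None,fx=4,fy=4,interpolation=cv2.INTER_CUBIC)
b=cv2.resize(s["image"][170:275,180:280],None,fx=4,fy=4,interpolation=cv2.INTER_CUBIC)
cv2.imwrite("pics/p6.png",np.hstack([a,b])[:,:,::-1])
E
python3 fg.py t4.npy small_board 624.8 152 33 -82
python3 fg.py t4.npy large_board 428 196.6 33 -43.1
```

```text
t 38.52 p [ 535.2 -147.7  158.3] psi 7.9 tilt [0.06 0.01] F [ 0.5  0.9 -0.1] open 39.2 grip 0.0 q1,6 [-19. -27.]
[626.08915348 153.17184055  33.        ] -82.13834592038317 28.901760698800448 459.9781938676597
[428.86458731 195.98069611  33.        ] -43.06940552219305 15.236148304217046 819.2234787754481
```

View pics/p6.png

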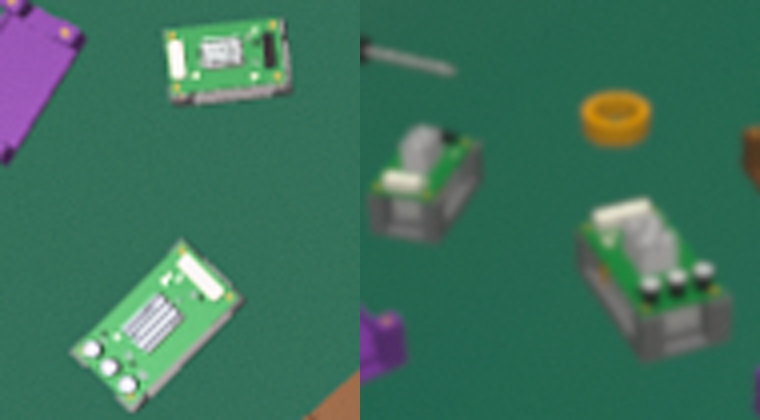

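Both boards rest level and square on their posts, at (225,60) and (155,325) in the top crop, within about 1.5 mm of the tray centres. The arm is clear, so I'll hand in.

```bash
python3 -c "
from plant import ticket
print(ticket.sign_off())"
```

```text
the job is handed in; nothing more can be done
None
```

Both modules are built and handed in at about 39 s of the 106 s: each battery is in its pocket and each board is level on its posts, within about 1.5 mm of the tray centre in the last top-view picture.

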